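# Pack the cabinet knobs in the graded board

### The arm

A 6-joint arm with a two-finger parallel gripper is mounted at the origin on the work surface. World frame = base frame: x ahead of the robot, y to its left, z up, the work surface at z = 0. Lengths are in mm, angles in rad, forces in N, time in s.
With the tool pointing down it reaches from about 350 to 775 mm from the base axis. Payload 7.3 kg.
Tool frame: the origin (TCP) lies midway between the tips of the shut fingers; the grasp point (between the pads) lies 19 mm behind it; z points along the fingers, y is the line along which they close (so a half turn about z gives the same grasp; the last joint's range is limited). The gripper opens to 92 mm and grips with 3 to 60 N. Pads are 19 mm wide; open, the fingers measure 130 mm over their backs; the gripper's body (75 mm by 190 mm) begins 47 mm behind the grasp point.
Start: joints at [-1.457, 0.342, 1.524, -0, 1.275, -0.146], TCP at [134.888, -507.396, 226.741] pointing down, gripper open.
Joint ranges: [-2.53, 2.53], [-0.77, 2.02], [0.04, 2.7], [-1, 4.14], [0.28, 2.66], [-3.11, 3.11]. Speed limits (rad/s): [2.57, 2.57, 3.14, 3.14, 3.14, 3.14].

### API

Orientations are given as [roll, pitch, yaw] about the fixed x, y, z axes, in that order (R = Rz(yaw) Ry(pitch) Rx(roll)).
In Python, from plant import bot gives the robot as it stands.
- The arm moves only by the tool jog_arm, never from a script. Its arguments are lists of equal length, an entry for each row: "dp": the shift along the tool's x, y, z in m, a list of three; "twist": the turn about the tool's z in degrees. A call has 1 to 10 rows; each row shifts and turns the commanded pose from where the row before left it, along the tool's axes as they then stand; what a row does not reach is not made up. A row lasts 1/8 s, in which the tool goes at most 62.5 mm and 10.7 degrees, less where a joint would pass 70% of its speed; a pose out of reach is approached as far as the arm can. A call is refused whole if a number of a shift passes 0.0625 or a number of a turn 10.7, either way. A call with a gripper value outside its range is refused whole. "jaw" is the finger opening in m, from 0 to 0.0918, set as the call begins (left out, the last holds). The fingers move at their own pace and stop on an object; the grip force is fixed at half the most. Time passes only in rows, so rows that do not move let the fingers close. It gives the time, the measured TCP pose, the force, the opening and the grip force at its end, in the units of the state.
- bot.get_obs(): the state, without advancing time (a new reading comes with each control period).
- bot.capture(name): name is "scene" or "top" or "wrist"; returns the picture (400x640x3 uint8, blue, green, red); there is no depth.
- bot.camera_params(name): a dict with "fx", "fy", "cx", "cy" (pixels), "k1" (the pictures are not rectified: a ray, as slopes to the right and down, at radius r is drawn at 1 + k1 r^2 times it, then the intrinsics apply), "R" (3x3) and "t" (3): a world point X has camera coordinates R X + t. Camera axes: x right, y down, z forward; pixel columns grow to the right and rows downward; lengths in mm; the calibration is good to about 2 mm. A picture is of the moment at which its call begins: read the wrist's pose just before it. camera_params takes no time and is no camera call; for the wrist camera it gives the pose at the moment of the call.
- bot.close_job(): hands the job in; it is judged then, once.
Trained networks look in the newest picture that a camera, given by its name, has taken for a name from the list of things; names that differ only in an ending like _2 or _b are one class to them, and where a whole thing is asked for, a point or a joint stands for the part that bears it (a point fixed in the world has none). Each returns a list of dicts, best first, with "confidence" (0 to 1); they miss things now and then, are a little off and sometimes report something else, mostly with a low value. They report only what shows in the picture. A call takes as long as a camera call.
- bot.find_in(camera, label): "bbox" ([centre column, centre row, width, height] in pixels, round what is visible of it).
- bot.masks_of(camera, label): "pixels" (400x640 bool, what is visible of it) and "bbox" ([centre column, centre row, width, height] in pixels, round what is visible of it).
The state is a dict: "time": time; "joint_positions": joint angles; "dq": joint speeds; "tau": joint torques, N m; "tool_pos": TCP position; "tcp_rot": TCP orientation; "contact_force": force on the tool from outside, world axes, zero at the start; "moment": the same for the moment, N m; "grip_width": finger opening in mm; "finger_force": force on a finger pad.
Only numpy, scipy, OpenCV 4.12 (cv2) and the standard library are available. Lean on these libraries where they do the work, as an engineer would, in place of code of your own. Each camera call takes 0.05 s, during which the arm holds its last target. There are 200 camera calls.

### The job

Pack the two chrome cabinet knobs for the move: drop each one, foot down, into the hole of the plywood board that fits its diameter, meaning the smallest hole it goes into, so that it stands upright on the bottom of the hole. Do not knock over the white salt shaker standing among them.

Things in the scene. Friction and masses are not known exactly. Their poses are not given: they have to be found in the camera images.
- knob_small_mid (a point): Chrome cabinet knob, spool-shaped, standing upright, the thinner of the two: foot 30 mm diameter (up to 12 mm, 3 mm chamfer below), waist 20 mm (16 to 20 mm up), straight cylindrical head of 30 mm diameter from 24 mm up to its flat top at 52 mm. About 120 g. This point is its centre, 26 mm above its underside; z is its axis, up. Grasp it by the head.
- knob_large_mid (a point): Chrome cabinet knob, spool-shaped, standing upright, the thicker of the two: foot 42 mm diameter (up to 12 mm, 3 mm chamfer below), waist 32 mm (16 to 20 mm up), straight cylindrical head of 42 mm diameter from 24 mm up to its flat top at 52 mm. About 220 g. This point is its centre, 26 mm above its underside; z is its axis, up. Grasp it by the head.
- board: Plywood board, 262 x 88 x 30 mm, lying flat, fixed, at any yaw. Origin: centre of its underside; x along its length from smallest to largest hole, z up. Four round blind holes in a row on y = 0, open upward, 22 mm deep (floors 8 mm above the underside), 4 mm chamfer at the mouth: centres x = -105, -53, +11, +87 mm, diameters 24, 36, 48, 60 mm. A knob in its hole sticks out 30 mm.
- shaker_mid (a point): White ceramic salt shaker, slightly tapered, 75 mm tall, 44 mm diameter at the foot and 35 mm near the top, loose; a bystander near the knobs, to be left standing. This point is its centre, 37.5 mm above its underside; z is its axis, up.

How it is judged (in metres and radians):
At the end, for the whole second after the job is handed in: The 30 mm knob stands in the 36 mm hole and the 42 mm knob in the 48 mm hole: each knob's centre within 8 mm of its hole's axis along the board's x and y, 28 to 40 mm above the board's underside (34 mm when on the hole's floor), upright within 0.17 rad (10 degrees). The shaker still stands (x of knob_small_mid in the frame of board between -0.061 and -0.045 m and y of knob_small_mid in the frame of board between -0.008 and 0.008 m and z of knob_small_mid in the frame of board between 0.028 and 0.04 m and angle between each of knob_small_mid, knob_large_mid's own z axis and vertical below 0.17 rad and x of knob_large_mid in the frame of board between 0.003 and 0.019 m and y of knob_large_mid in the frame of board between -0.008 and 0.008 m and z of knob_large_mid in the frame of board between 0.028 and 0.04 m and angle between shaker_mid's own z axis and vertical below 0.5 rad); the robot touches nothing.
It fails at once if the salt shaker is knocked over (angle between shaker_mid's own z axis and vertical above 0.6 rad).
It also fails if it takes over 61 s, if anything falls off the work surface, if the arm or the gripper's body presses on something with over 40 N, if the wrist force passes 120 N, or if a joint passes its speed limit or range.

## Working session

There is one attempt and no reset: what is moved stays moved. The work goes in short steps, Python scripts to look and compute and a tool call to move; the robot and the scene stay as the last step left them, time stands still between calls to the robot, and variables do not carry over. Pictures are saved under pics/ and viewed, at most 10 in all, crops included, and the job is handed in when it is done.

Besides the shell and the picture viewer there is one more tool, called after "Request:" by a JSON object that holds its "op" and its "data", one argument or row to a line. jog_arm: Moves the arm, as the interface text tells. Its arguments: {"type":"object","properties":{"dp":{"type":"array"},"twist":{"type":"array"},"jaw":{"type":"number"}},"required":["dp","twist"]}

```bash
mkdir -p pics; cat > h.py <<'E'
import numpy as np, cv2
from plant import bot
def ray(c,u,v):
    p=bot.camera_params(c) if isinstance(c,str) else c
    xd=np.array([(u-p['cx'])/p['fx'],(v-p['cy'])/p['fy']]); x=xd.copy()
    for _ in range(20): x=xd/(1+p['k1']*(x@x))
    R=np.array(p['R']);t=np.array(p['t'])
    return -R.T@t, R.T@np.array([x[0],x[1],1])
def at(c,u,v,z):
    o,d=ray(c,u,v); return o+d*(z-o[2])/d[2]
def proj(c,X):
    p=bot.camera_params(c) if isinstance(c,str) else c
    X=np.array(p['R'])@np.array(X,float)+np.array(p['t']); x=X[:2]/X[2]; x=x*(1+p['k1']*(x@x))
    return np.array([p['fx']*x[0]+p['cx'],p['fy']*x[1]+p['cy']])
E
python3 - <<'E'
from h import *
a=bot.capture('top');b=bot.capture('scene')
cv2.imwrite('pics/a.png',a);cv2.imwrite('pics/b.png',b)
for l in ['knob_small_mid','knob_large_mid','board','shaker_mid']:
  for c in ['top','scene']:
    for r in bot.find_in(c,l)[:3]:
      q=r['bbox'];print(l,c,round(r['confidence'],2),np.round(q),np.round(at(c,q[0],q[1],30)))
print(bot.get_obs()['tool_pos'],bot.get_obs()['tcp_rot'],bot.get_obs()['time'])
for c in ['top','scene']:print(c,ray(c,320,200))
E
```

```text
knob_small_mid top 0.92 [370. 139.  15.  25.] [ 639. -169.   30.]
knob_small_mid scene 0.91 [257. 194.  18.  30.] [ 646. -163.   30.]
knob_large_mid top 0.58 [354. 233.  30.  26.] [ 478. -140.   30.]
knob_large_mid scene 0.76 [339. 169.  24.  33.] [ 479. -132.   30.]
board top 0.58 [184. 162. 158. 108.] [598. 150.  30.]
board top 0.44 [451. 176.  35.  29.] [ 576. -305.   30.]
board scene 0.9 [409. 308. 203. 121.] [618. 169.  30.]
shaker_mid top 0.84 [452. 174.  34.  27.] [ 579. -307.   30.]
shaker_mid scene 0.74 [250. 148.  23.  32.] [ 576. -306.   30.]
[ 134.88469029 -507.38757549  226.71133989] [3.14154077e+00 5.52879771e-05 2.59812307e-01] 0.5
top (array([427.1434714 , -92.43745027, 754.33588297]), array([ 0.14476635,  0.01185102, -0.98940628]))
scene (array([900.54775248, 325.85726087, 453.71184806]), array([-0.49332407, -0.60172568, -0.62856146]))
```

View pics/a.png

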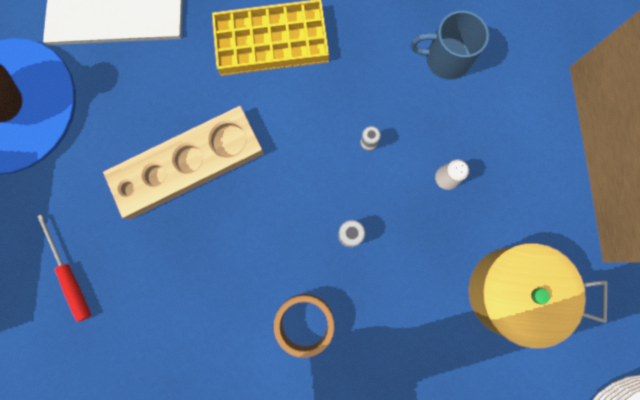

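View pics/b.png

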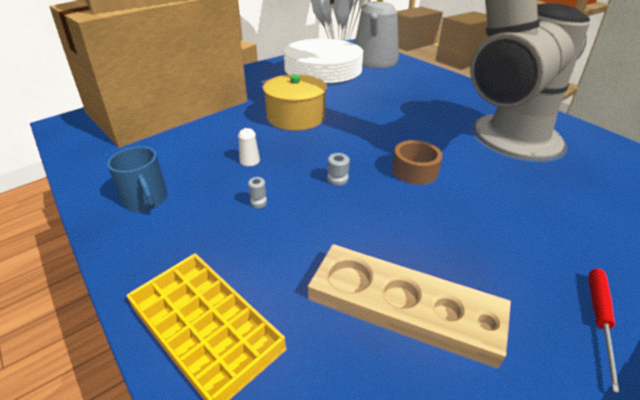

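The top view shows the small knob (head at 372,134), the large knob (351,233), the shaker (453,173) and the board, with holes running from (125,188) to (229,140). The scene view agrees.

```bash
python3 - <<'E'
from h import *
H=np.array([at('top',*p,30)[:2] for p in [(125,187.5),(154,174.5),(188.5,158.5),(229,139.5)]])
xs=np.array([-105,-53,11,87.])
A=np.c_[xs,np.ones(4)];s=np.linalg.lstsq(A,H,rcond=None)[0];print(H.round(),'len',np.hypot(*s[0]),'yaw',np.arctan2(s[0][1],s[0][0]),'org',s[1],(A@s-H).round(1))
print('small',at('top',371.5,133,52),at('scene',257.5,183,52));print('large',at('top',351,233,52),at('scene',339,158,52))
a=cv2.resize(cv2.imread('pics/a.png')[90:260,90:490],(800,340),interpolation=2)
p=bot.camera_params('wrist');o=bot.get_obs();R=np.array(p['R']);print('wrist cam',-R.T@p['t'],R.round(3),p['fx'])
E
```

```text
[[553. 250.]
 [576. 201.]
 [604. 143.]
 [638.  74.]] len 1.0187851471680425 yaw -1.1235162889357064 org [599.60590439 153.32444893] [[-0.1 -0.7]
 [ 0.1  0.7]
 [ 0.1  0.5]
 [-0.1 -0.5]]
small [ 643.19681443 -169.31612768   52.        ] [ 641.64473918 -163.70771599   52.        ]
large [ 476.39843244 -134.24440332   52.        ] [ 475.44797735 -136.30545417   52.        ]
wrist cam [ 207.26209112 -487.69120193  384.58768219] [[ 0.257 -0.967  0.001]
 [-0.928 -0.246  0.279]
 [-0.27  -0.073 -0.96 ]] 279.03269761149886
```

Request:
{"op": "jog_arm", "data": {
  "dp": [
    [0.0425,-0.0272,0],
    [0.0425,-0.0272,0],
    [0.0425,-0.0272,0],
    [0.0425,-0.0272,0],
    [0.0425,-0.0272,0],
    [0.0425,-0.0272,0],
    [0.0425,-0.0272,0.01],
    [0.0425,-0.0272,0.01],
    [0.0425,-0.0272,0.01],
    [0.0425,-0.0272,0.01]
  ],
  "twist": [0,0,0,0,0,0,0,0,0,0],
  "jaw": 0.0918
}}

```text
time: 1.75
tool_pos: [476.8, -134.0, 186.6]
tcp_rot: [3.141, -0.0, 0.26]
contact_force: [-0.2, -1.0, 0.3]
grip_width: 92.0
finger_force: 0.0
```

```bash
cat >> h.py <<'E'
def Rt(o):
    from scipy.spatial.transform import Rotation as Q
    return Q.from_euler('xyz',o['tcp_rot']).as_matrix()
def to_tool(xy,o): # world target xy -> tool dx,dy in mm
    d=np.array([xy[0],xy[1],0])-np.array([*o['tool_pos'][:2],0]); return (Rt(o).T@d).round(1)
E
python3 - <<'E'
from h import *
o=bot.get_obs();p=bot.camera_params('wrist');im=bot.capture('wrist');cv2.imwrite('pics/c.png',im)
print(o['time'],o['tool_pos'],o['tcp_rot'])
for r in bot.masks_of('wrist','knob_large_mid')[:2]:
  q=r['bbox'];print(r['confidence'],np.round(q),at(p,q[0],q[1],40))
print(proj(p,[476,-135,52]))
E
```

```text
1.75 [ 476.84722079 -134.01813416  186.60823456] [ 3.14097828e+00 -4.55260838e-04  2.59885374e-01]
0.71 [322. 187.  39.  50.] [ 478.72364691 -135.68262978   40.        ]
0.18 [398.  42.  39.  41.] [ 638.85545017 -170.95096396   40.        ]
[320.33144528 191.71375864]
```

View pics/c.png

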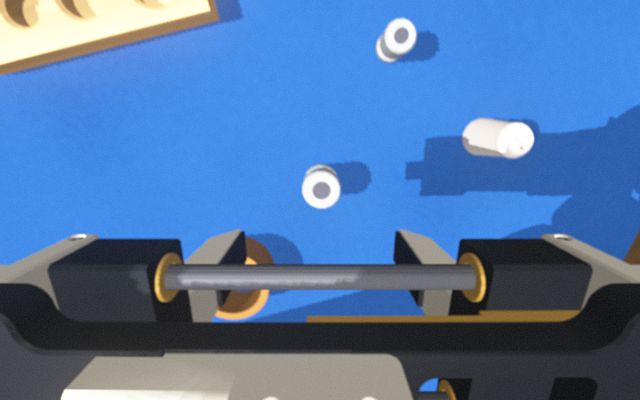

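The large knob's head is at (321,189), 3 px from the prediction. The small knob's head is at (400,36). I'll descend and grasp high on the head, with the TCP at z = 28.

Request:
{"op": "jog_arm", "data": {
  "dp": [
    [0.0003,0.0016,0.04],
    [0,0,0.04],
    [0,0,0.04],
    [0,0,0.0386],
    [0,0,0]
  ],
  "twist": [0,0,0,0,0]
}}

```text
time: 2.48
tool_pos: [474.4, -136.5, 26.2]
tcp_rot: [-3.138, 0.005, 0.259]
contact_force: [-0.6, 1.2, 0.8]
grip_width: 91.6
finger_force: 0.0
```

Request:
{"op": "jog_arm", "data": {
  "dp": [
    [0,0,0],
    [0,0,0],
    [0,0,0],
    [0,0,0],
    [0,0,0],
    [0,0,0]
  ],
  "twist": [0,0,0,0,0,0],
  "jaw": 0.03
}}

```text
time: 3.22
tool_pos: [476.5, -136.8, 28.2]
tcp_rot: [3.141, -0.0, 0.26]
contact_force: [-0.5, -0.7, 2.3]
grip_width: 41.4
finger_force: 30.0
```

```bash
python3 - <<'E'
from h import *
o=bot.get_obs();print(o['time'],o['tool_pos'],o['tcp_rot'],o['grip_width'],o['finger_force'])
u=np.array([np.cos(-1.1235),np.sin(-1.1235)]);c=np.array([599.6,153.3])
print('48hole',c+11*u,to_tool(c+11*u,o))
E
```

```text
3.225 [ 476.48739764 -136.80472119   28.22604486] [ 3.14147164e+00 -7.24321973e-05  2.59853325e-01] 41.35325517596208 29.999679741449654
48hole [604.35782376 143.38218204] [ 195.6 -237.9   -0. ]
```

Request:
{"op": "jog_arm", "data": {
  "dp": [
    [0,0,-0.04],
    [0,0,-0.06],
    [0.023,-0.048,0],
    [0.023,-0.048,0],
    [0.023,-0.048,0],
    [0.023,-0.048,0],
    [0.023,-0.046,0],
    [0,0,0],
    [0,0,0],
    [0,0,0]
  ],
  "twist": [0,0,0,0,0,0,0,0,0,0]
}}

```text
time: 4.47
tool_pos: [526.2, 121.5, 127.9]
tcp_rot: [3.141, 0.001, 0.258]
contact_force: [0.5, 0.8, -2.6]
grip_width: 41.1
finger_force: 30.0
```

```bash
python3 - <<'E'
from h import *
o=bot.get_obs();p=bot.camera_params('wrist');im=bot.capture('wrist')
print(o['time'],o['tool_pos'],o['tcp_rot'],o['grip_width'])
u=np.array([np.cos(-1.1235),np.sin(-1.1235)]);c=np.array([599.6,153.3])
for x,d in zip([-105,-53,11,87],[32,44,56,68]):
  q=[proj(p,[*(c+x*u+d/2*np.array([np.cos(t),np.sin(t)])),30]) for t in np.linspace(0,6.28,60)]
  cv2.polylines(im,[np.int32(np.round(q)*1)],True,(0,0,255),1)
  print(x,proj(p,[*(c+x*u),30]))
cv2.imwrite('pics/d.png',cv2.resize(im,(800,500)))
E
```

```text
4.475 [526.1961779  121.49911311 127.87032781] [3.14136664e+00 8.39373117e-04 2.58288070e-01] 41.123617473992255
-105 [191.42962887 136.7493019 ]
-53 [247.51325195 125.37728531]
11 [318.40571241 111.09614702]
87 [405.04509171  93.7843606 ]
```

View pics/d.png

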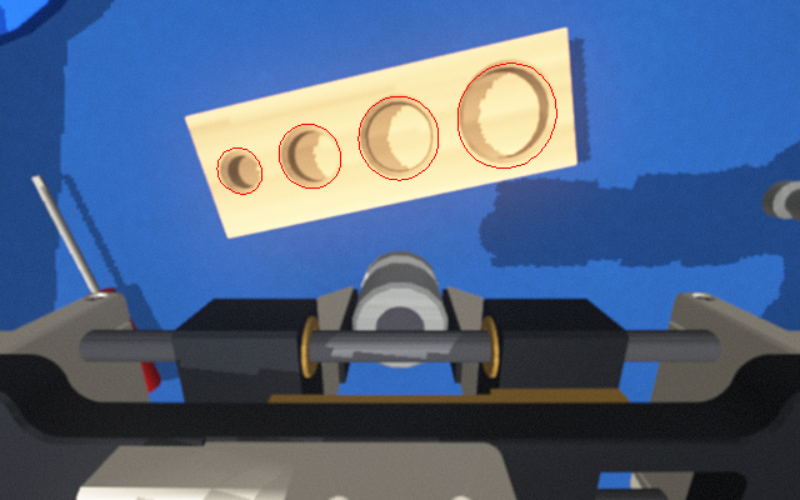

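The held knob is at (400,290). The red predicted rims sit around all four holes. I'll cross-check with the board's top corners at (185,117), (229,238), (577,164) and (568,27).

```bash
python3 - <<'E'
from h import *
o=bot.get_obs();p=bot.camera_params('wrist')
C=np.array([at(p,a*.8,b*.8,30)[:2] for a,b in [(185,117),(229,238),(577,164),(568,27)]])
c=C.mean(0);u=(C[2]+C[3]-C[0]-C[1]);yaw=np.arctan2(u[1],u[0]);print(c,yaw,np.hypot(*u)/2,np.linalg.norm(C[0]-C[1]))
u/=np.hypot(*u);print(c+11*u,to_tool(c+11*u,o),c-53*u)
E
```

```text
[601.09177112 151.98924022] -1.1033810284011003 262.4168676830544 88.21066797616287
[606.04815483 142.16914549] [82.4  0.4 -0. ] [577.21101325 199.3042421 ]
```

Request:
{"op": "jog_arm", "data": {
  "dp": [
    [0.041,0,0],
    [0.0405,0,0],
    [0,0,0],
    [0,0,0.04],
    [0,0,0.022],
    [0,0,0],
    [0,0,0]
  ],
  "twist": [0,0,0,0,0,0,0]
}}

```text
time: 5.4
tool_pos: [605.6, 143.2, 67.3]
tcp_rot: [3.141, -0.001, 0.259]
contact_force: [-0.1, -0.4, -2.3]
grip_width: 41.5
finger_force: 30.0
```

```bash
python3 - <<'E'
from h import *
o=bot.get_obs();p=bot.camera_params('wrist');im=bot.capture('wrist')
print(o['time'],o['tool_pos'],o['tcp_rot'],o['grip_width'])
cv2.imwrite('pics/e.png',cv2.resize(im[100:330,160:480],(800,575)))
E
```

```text
5.4 [605.59725137 143.19665488  67.29605823] [ 3.14127643e+00 -1.40593550e-03  2.59099787e-01] 41.546892407310224
```

View pics/e.png

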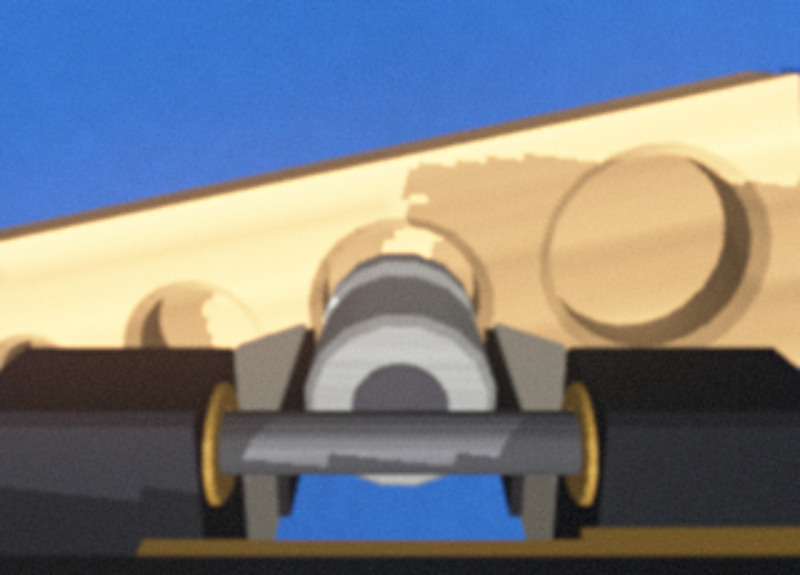

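The knob (x≈400) is centred on the hole rim (310 to 492). I'll lower it in.

Request:
{"op": "jog_arm", "data": {
  "dp": [
    [0,0,0.008],
    [0,0,0.008],
    [0,0,0.007],
    [0,0,0.005],
    [0,0,0],
    [0,0,0]
  ],
  "twist": [0,0,0,0,0,0]
}}

```text
time: 6.2
tool_pos: [605.4, 143.7, 38.2]
tcp_rot: [3.141, -0.0, 0.26]
contact_force: [0.1, -0.1, -2.6]
grip_width: 41.1
finger_force: 30.0
```

Request:
{"op": "jog_arm", "data": {
  "dp": [
    [0,0,0.001],
    [0,0,0],
    [0,0,0]
  ],
  "twist": [0,0,0]
}}

```text
time: 6.58
tool_pos: [605.3, 143.7, 37.2]
tcp_rot: [3.141, -0.0, 0.26]
contact_force: [0.7, -0.5, -3.0]
grip_width: 40.9
finger_force: 30.0
```

Request:
{"op": "jog_arm", "data": {
  "dp": [
    [0,0,0],
    [0,0,0],
    [0,0,0],
    [0,0,-0.02],
    [0,0,-0.04],
    [0,0,-0.06],
    [0,0,0],
    [0,0,0]
  ],
  "twist": [0,0,0,0,0,0,0,0],
  "jaw": 0.07
}}

```text
time: 7.58
tool_pos: [604.9, 143.7, 156.9]
tcp_rot: [3.142, 0.0, 0.26]
contact_force: [-0.6, 0.2, 0.3]
grip_width: 70.0
finger_force: 0.0
```

```bash
python3 - <<'E'
from h import *
o=bot.get_obs();p=bot.camera_params('wrist');im=bot.capture('wrist');cv2.imwrite('pics/f.png',im)
print(o['time'],o['tool_pos'],o['tcp_rot'],o['grip_width'],o['joint_positions'][5])
print(proj(p,[605.5,142.5,60]))
pc=at(bot.camera_params('wrist'),0,0,52)
print(to_tool([641.5,-167],o))
E
```

```text
7.575 [604.90595847 143.66898668 156.89232925] [3.14153456e+00 2.10201533e-04 2.59853655e-01] 70.02227301857243 1.4210125300207124
[321.10568377 200.23632793]
[-44.5 309.6   0. ]
```

View pics/f.png

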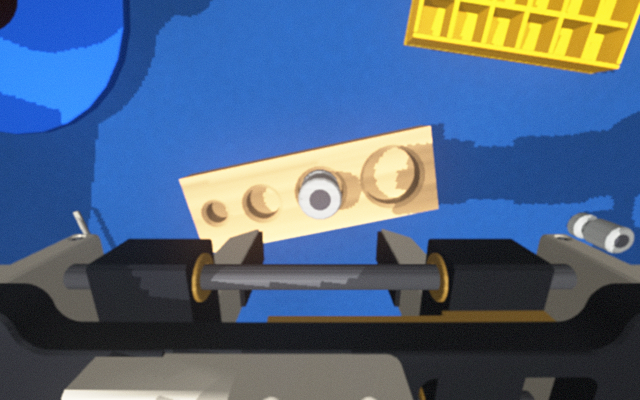

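The large knob stands in its hole, top at (320,199) against a predicted (321,200). Next is the small knob, with the gripper turned so the fingers will straddle the board crosswise.

Request:
{"op": "jog_arm", "data": {
  "dp": [
    [-0.0074,0.0516,0],
    [-0.0074,0.0516,0],
    [-0.0074,0.0516,0],
    [-0.0074,0.0516,0],
    [-0.0074,0.0516,0],
    [-0.0074,0.0516,0],
    [0,0,0],
    [0,0,0],
    [0,0,0],
    [0,0,0]
  ],
  "twist": [0,0,0,0,0,0,-9.5,-9.5,-9.5,-9.5],
  "jaw": 0.08
}}

```text
time: 8.88
tool_pos: [641.0, -166.7, 154.8]
tcp_rot: [-3.138, 0.001, 0.928]
contact_force: [-0.2, 0.3, 1.2]
grip_width: 79.8
finger_force: 0.0
```

Request:
{"op": "jog_arm", "data": {
  "dp": [
    [0,0,0],
    [0,0,0],
    [0,0,0],
    [0,0,0],
    [0,0,0],
    [0,0,0],
    [0,0,0],
    [0,0,0]
  ],
  "twist": [-9.5,-9.5,-9.5,-9.5,-9.5,-9.5,0,0]
}}

```text
time: 9.88
tool_pos: [641.5, -166.8, 156.0]
tcp_rot: [-3.14, -0.001, 1.915]
contact_force: [-0.6, -0.4, -0.8]
grip_width: 79.7
finger_force: 0.0
```

```bash
python3 - <<'E'
from h import *
o=bot.get_obs();p=bot.camera_params('wrist');im=bot.capture('wrist');cv2.imwrite('pics/g.png',im)
print(o['time'],o['tool_pos'],o['tcp_rot'],o['grip_width'],o['joint_positions'][5])
for r in bot.masks_of('wrist','knob_small_mid')[:2]:
  q=r['bbox'];print(r['confidence'],np.round(q),at(p,q[0],q[1],40))
print(proj(p,[641.5,-167,52]))
E
```

```text
9.875 [ 641.47614796 -166.80774155  156.04289234] [-3.14021404e+00 -1.09320399e-03  1.91469662e+00] 79.7360500727203 -0.7137687753127286
0.95 [321. 197.  30.  38.] [ 642.29825127 -167.74808387   40.        ]
[320.11138594 199.25309608]
```

View pics/g.png

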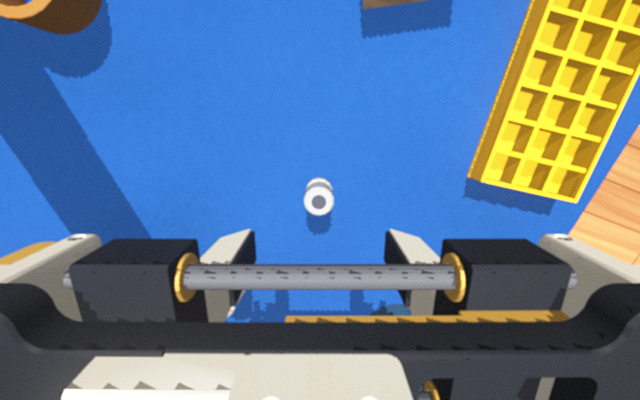

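The small knob's head is at (319,200), matching the prediction of (320,199). I'll descend, grip and lift.

Request:
{"op": "jog_arm", "data": {
  "dp": [
    [0,0,0.04],
    [0,0,0.04],
    [0,0,0.03],
    [0,0,0.018],
    [0,0,0],
    [0,0,0]
  ],
  "twist": [0,0,0,0,0,0]
}}

```text
time: 10.72
tool_pos: [642.8, -167.3, 30.5]
tcp_rot: [3.14, 0.002, 1.918]
contact_force: [0.9, 0.1, 0.3]
grip_width: 79.9
finger_force: 0.0
```

Request:
{"op": "jog_arm", "data": {
  "dp": [
    [0,0,0],
    [0,0,0],
    [0,0,0],
    [0,0,0],
    [0,0,0],
    [0,0,0],
    [0,0,0]
  ],
  "twist": [0,0,0,0,0,0,0],
  "jaw": 0.02
}}

```text
time: 11.6
tool_pos: [641.8, -167.0, 29.0]
tcp_rot: [-3.141, -0.0, 1.918]
contact_force: [0.7, -0.2, 0.2]
grip_width: 29.0
finger_force: 29.9
```

```bash
python3 - <<'E'
from h import *
o=bot.get_obs();print(o['time'],o['tool_pos'],o['tcp_rot'],o['grip_width'],o['finger_force'],to_tool([577,200],o))
E
```

```text
11.6 [ 641.78545326 -166.95355008   29.02486864] [-3.14140976e+00 -2.80146553e-05  1.91786491e+00] 29.030855071890908 29.859971101395786 [367.1  63.9  -0. ]
```

Request:
{"op": "jog_arm", "data": {
  "dp": [
    [0,0,-0.04],
    [0,0,-0.06],
    [0.0459,0.008,0],
    [0.0459,0.008,0],
    [0.0459,0.008,0],
    [0.0459,0.008,0],
    [0.0459,0.008,0],
    [0.0459,0.008,0],
    [0.0459,0.008,0],
    [0.0459,0.008,0]
  ],
  "twist": [0,0,0,0,0,0,0,0,0,0]
}}

```text
time: 12.85
tool_pos: [576.6, 201.6, 129.0]
tcp_rot: [-3.141, 0.0, 1.918]
contact_force: [-0.2, -0.4, -1.6]
grip_width: 29.1
finger_force: 29.9
```

Request:
{"op": "jog_arm", "data": {
  "dp": [
    [0,0,0],
    [0,0,0.04],
    [0,0,0.02],
    [0,0,0],
    [0,0,0]
  ],
  "twist": [0,0,0,0,0]
}}

```text
time: 13.48
tool_pos: [577.9, 199.7, 70.0]
tcp_rot: [3.14, 0.0, 1.917]
contact_force: [-0.7, 0.1, -0.4]
grip_width: 29.4
finger_force: 29.9
```

```bash
python3 - <<'E'
from h import *
o=bot.get_obs();p=bot.camera_params('wrist');im=bot.capture('wrist')
print(o['time'],o['tool_pos'],o['tcp_rot'],o['grip_width'],to_tool([577,200],o))
for z,r,col in [(30,22,(0,0,255)),(41,15,(0,255,0))]:
  c=[577,200] if z==30 else o['tool_pos'][:2]
  q=[(proj(p,[c[0]+r*np.cos(t),c[1]+r*np.sin(t),z])-[160,100])*2.5 for t in np.linspace(0,6.28,60)]
  if z==30: q0=q
im=cv2.resize(im[100:330,160:480],(800,575));cv2.polylines(im,[np.int32(q0)],True,(0,0,255),1)
cv2.imwrite('pics/i.png',im)
E
```

```text
13.475 [577.92679302 199.67698181  70.0289062 ] [3.14019072e+00 3.92561147e-04 1.91722428e+00] 29.37666248758166 [ 0.6 -0.8 -0. ]
```

View pics/i.png

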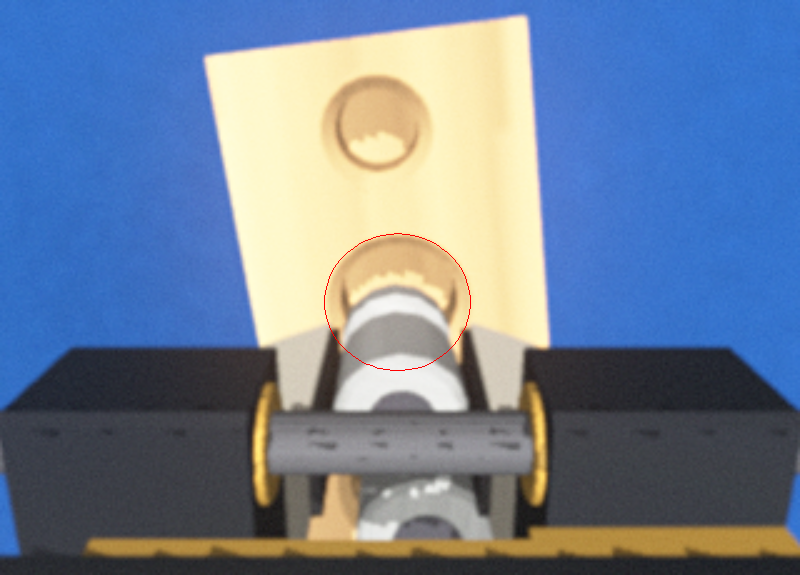

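The knob (x≈398) is centred on the 36 mm hole's rim (326 to 470). I'll lower it in.

Request:
{"op": "jog_arm", "data": {
  "dp": [
    [0,0,0.008],
    [0,0,0.008],
    [0,0,0.008],
    [0,0,0.004],
    [0,0,0.003],
    [0,0,0],
    [0,0,0]
  ],
  "twist": [0,0,0,0,0,0,0]
}}

```text
time: 14.4
tool_pos: [577.3, 200.1, 38.3]
tcp_rot: [3.141, 0.0, 1.918]
contact_force: [-0.4, -0.2, -0.9]
grip_width: 29.2
finger_force: 29.9
```

Request:
{"op": "jog_arm", "data": {
  "dp": [
    [0,0,0],
    [0,0,0],
    [0,0,0],
    [0,0,-0.02],
    [0,0,-0.04],
    [0,0,-0.06],
    [0,0,-0.03],
    [0,0,0],
    [0,0,0]
  ],
  "twist": [0,0,0,0,0,0,0,0,0],
  "jaw": 0.06
}}

```text
time: 15.52
tool_pos: [576.5, 200.0, 187.0]
tcp_rot: [-3.14, -0.0, 1.918]
contact_force: [0.0, 0.2, -1.0]
grip_width: 60.1
finger_force: 0.0
```

```bash
python3 - <<'E'
from h import *
a=bot.capture('wrist');b=bot.capture('scene')
p=bot.camera_params('wrist');print(proj(p,[577,200,60]),proj(p,[605.5,142.5,60]))
cv2.imwrite('pics/j.png',np.vstack([cv2.resize(a[100:300,160:480],(480,300)),cv2.resize(b[130:370,220:540],(400,300))[:, :] if 0 else cv2.resize(b[120:370,140:540],(480,300))]))
E
```

```text
[321.00455431 193.27828571] [327.42443568 248.39515126]
```

View pics/j.png

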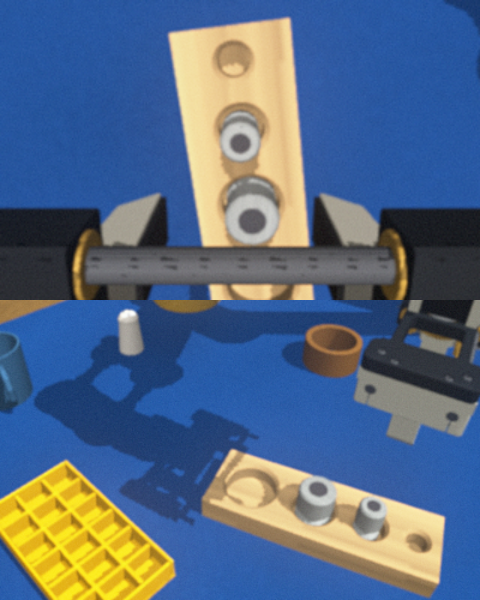

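Both knobs stand upright in the right holes: in the wrist half, the small one's top is at (240,142) and the large one's at (252,220). The shaker is still standing at (130,333) in the scene half. I'm handing in.

```bash
python3 -c "
from plant import bot
print(bot.close_job())"
```

```text
the job is handed in; nothing more can be done
None
```

The job is handed in: in the last pictures the 30 mm knob stands in the 36 mm hole, the 42 mm knob in the 48 mm hole, and the shaker is upright; the hand-in returned no verdict.

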